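# Hardness check of a lapping disc on a sloping rest

## Task

Check the hardness of the lapping disc that belongs to the scissors job, which is the one on the sloping rest with the scissors lying in front of it. Take the hardness probe from its dock, press its sprung nose gently and squarely on the small raised test land of that disc until the nose is about half in, and hold it still there for two seconds. Then put the probe back upright and fully home in its dock; do not touch the other disc or rest with the probe, and leave everything else where it lies.

Things in the scene. Friction and masses are not known exactly. Their poses are not given: they have to be found in the camera images.
- probe: hardness probe, 0.24 kg, upright in the dock, nose down. Black square grip 32 x 32 mm, 60 mm long, 6 mm stud on top; below it a round barrel 20 mm across, 50 mm long; then the sprung steel nose, 10 mm across, standing out 14 mm. Origin: on the axis at the underside of the grip (the shoulder); z up the grip, away from the nose; x, y square to the grip's flats.
- tip (a point): the very tip of the probe's nose, 64 mm below the probe's origin along its axis when the nose is fully out.
- nose (a joint): how far the nose is pushed in: 0 = fully out, 0.010 m = fully in. Spring: about 1 N to start, 1 N more per mm.
- dock: fixed dark steel block 75 x 75 mm, 80 mm high, with a round upright bore 27 mm across, 72 mm deep, in the middle of its top; the probe hangs in it by its shoulder. Origin: centre of its underside.
- dock_mouth (a point): centre of the bore's mouth on the dock's top, 80 mm above the bench; the probe's origin is here when the probe is fully home.
- rest_l: One of two identical sloping rests (the left one), fixed: foot 130 x 130 x 12 mm, red pillar, 110 mm square plate with its middle 85 mm above the bench, facing up and to the rest's -x side, 35 degrees from level. It carries a steel lapping disc 116 mm across, 4 mm thick, with a centre nut 28 mm across, 7 mm high. Origin: centre of the foot's underside.
- rest_r: Other of two identical sloping rests (the right one), fixed: foot 130 x 130 x 12 mm, red pillar, 110 mm square plate with its middle 85 mm above the bench, facing up and to the rest's -x side, 35 degrees from level. It carries a steel lapping disc 116 mm across, 4 mm thick, with a centre nut 28 mm across, 7 mm high. Origin: centre of the foot's underside.
- land_l (a point): middle of the test land on the left disc: a round raised flat 24 mm across, 2 mm high, 34 mm from the disc's centre. z: square out of the disc (35 degrees from vertical), x up the slope, y level. The disc may sit anywhere along its arbor, so the land's real surface is up to 9 mm before or behind this point along z (not measured: feel for it); x, y are true.
- land_r (a point): middle of the test land on the right disc: a round raised flat 24 mm across, 2 mm high, 34 mm from the disc's centre. z: square out of the disc (35 degrees from vertical), x up the slope, y level. The disc may sit anywhere along its arbor, so the land's real surface is up to 9 mm before or behind this point along z (not measured: feel for it); x, y are true.
- scissors: steel scissors 160 mm long, 75 mm over the finger rings, 10 mm high, lying flat about 150 mm in front (robot side) of one of the rests; they tell which disc to test. Origin: at the pivot, underside; x towards the blade tips. Bystander, not to be disturbed.
- wrench: steel combination wrench 150 mm long lying flat in front of the other rest. Origin: middle, underside; x along it. Bystander, not to be disturbed.
- oil: grey plastic oil bottle, 44 mm across, 110 mm high. Origin: centre of underside. Bystander, not to be disturbed.
- stone: whetstone 150 x 50 x 25 mm. Origin: centre of underside. Bystander, not to be disturbed.
- spare_disc: spare steel disc lying flat, 110 mm across, 6 mm thick. Origin: centre of underside. Bystander, not to be disturbed.
- driver: screwdriver lying flat, x along it. Origin: its middle, underside. Bystander, not to be disturbed.
- brush: brush lying flat, x along it. Origin: its middle, underside. Bystander, not to be disturbed.
- pot: small open steel pot, 60 mm across, 60 mm high. Origin: centre of underside. Bystander, not to be disturbed.
Not all that is in view belongs to the job. What is shaped like the dock but orange is not meant.

How it is judged:
On the way:
1. nose on the test land of the scissors disc: tip within 9 mm of its middle along x and y, square within 8 degrees, nose 2.5 to 8 mm in, pushing over 1 N, still, for 1.2 s (((horizontal distance between scissors and rest_l below 0.24 m and x of tip in the frame of land_l between -0.009 and 0.009 m and y of tip in the frame of land_l between -0.009 and 0.009 m and angle between the z axis of probe and the z axis of land_l, either way round below 0.14 rad and contact force between probe and rest_l above 1 N and value of joint nose between 0.0025 and 0.008 m and linear speed of probe below 0.012 m/s and angular speed of probe below 0.15 rad/s) or (horizontal distance between scissors and rest_r below 0.24 m and x of tip in the frame of land_r between -0.009 and 0.009 m and y of tip in the frame of land_r between -0.009 and 0.009 m and angle between the z axis of probe and the z axis of land_r, either way round below 0.14 rad and contact force between probe and rest_r above 1 N and value of joint nose between 0.0025 and 0.008 m and linear speed of probe below 0.012 m/s and angular speed of probe below 0.15 rad/s))), for 1.2 s.
At the end, for the whole second after the job is handed in: the probe stands at rest in its dock, upright within 0.08 rad, shoulder within 4 mm of the dock's top and within 6 mm of the bore's centre, nose out; every bystander is within 20 mm of where it was (horizontal distance between probe and dock_mouth below 0.006 m and z of probe in the frame of dock_mouth between -0.003 and 0.004 m and angle between probe's own z axis and vertical below 0.08 rad and value of joint nose below 0.0015 m and linear speed of probe below 0.02 m/s and distance of each of scissors, wrench, oil, stone, spare_disc, driver, brush, pot from where it was at the start of the episode below 0.02 m); the robot touches nothing.
It fails at once if the probe touches the disc or rest of the other job ((contact force between probe and rest_l above 0.5 N and horizontal distance between scissors and rest_r below 0.24 m) or (contact force between probe and rest_r above 0.5 N and horizontal distance between scissors and rest_l below 0.24 m)).
It fails at once if the probe is pressed on a disc or rest with more than 20 N (contact force between probe and rest_l above 20 N or contact force between probe and rest_r above 20 N).
It fails at once if a bystander is moved more than 20 mm (distance of any of scissors, wrench, oil, stone, spare_disc, driver, brush, pot from where it was at the start of the episode above 0.02 m).
It also fails if it takes over 51 s, if anything falls off the work surface, if the arm or the gripper's body presses on something with over 40 N, if the wrist force passes 120 N, or if a joint passes its speed limit or range.

## Robot

A 6-joint arm with a two-finger parallel gripper is mounted at the origin on the work surface. World frame = base frame: x ahead of the robot, y to its left, z up, the work surface at z = 0. Lengths are in m, angles in rad, forces in N, time in s.
With the tool pointing down it reaches from about 0.275 to 0.775 m from the base axis. Payload 14.6 kg.
Tool frame: the origin (TCP) lies at the very end of the fingers, on their centre line; the grasp point (between the pads) lies 19 mm behind it; x points along the fingers, z is the direction in which the jaws open and shut, and the axes are right-handed (so a half turn about x gives the same grasp; the last joint's range is limited). The gripper opens to 85 mm and grips with 20 to 120 N. Pads are 22 mm wide; open, the fingers measure 114 mm over their backs; the gripper's body (76 mm by 85 mm) begins 54 mm behind the grasp point. The pads swing forward as they close: fully open they stand 13 mm farther back than shut.
Start: joints at [-1.367, 0.263, -0.048, 1.259, 0, 1.415], TCP at [0.184, -0.492, 0.231] pointing down, gripper open.
Joint ranges: [-2.65, 2.65], [-0.89, 1.7], [-1.18, 1.37], [-2.13, 2.11], [-1.35, 1.29], [-3.14, 3.14]. Speed limits (rad/s): [1.89, 1.89, 2.57, 2.79, 3.14, 3.14].

## Interface

Orientations are given as [roll, pitch, yaw] about the fixed x, y, z axes, in that order (R = Rz(yaw) Ry(pitch) Rx(roll)).
In Python, from plant import ctrl gives the robot as it stands. The module is installed in compiled form; this text tells all that it offers. Calls block until the motion is done:
- ctrl.move_to(position, orientation): joint-space move of the TCP to a pose.
- ctrl.servo_line(position, attitude=None, vel=0.15, contact_N=None): straight line of the TCP; attitude=None keeps the orientation; vel is the mean speed in m/s. With contact_N (N) it stops when the force on the tool has changed by that much, and returns True; else False.
- ctrl.movej(angles): joint-space move.
- ctrl.grip(opening): opening from 0.0 (shut) to 1.0 (fully open); the grip force is fixed at half the most; returns when the fingers have stopped.
- ctrl.sleep(seconds).
- ctrl.inverse_kinematics(position, orientation): joint angles nearest the present ones, or None.
- ctrl.observe(): the state.
- ctrl.snapshot(name): name is "scene" or "side" or "wrist"; returns (picture, depth): 420x560x3 uint8, red, green, blue; 420x560 float32, m along the optical axis (not along the pixel's ray), 0 where there is no reading.
- ctrl.camera_model(name): a dict with "intrinsics" (3x3 intrinsics, pixels), "dist_coeffs" ([k1, k2, p1, p2, k3] as OpenCV has them; the pictures are not rectified), "T" (4x4, takes a point from camera to world coordinates); the wrist camera has in their place "mount" (4x4, takes a point from camera to tool coordinates, whose origin is the TCP and whose axes are the tool frame's). Camera axes: x right, y down, z forward; pixel columns grow to the right and rows downward; lengths in m; the calibration is good to about 2 mm. A picture is of the moment at which its call begins: read the wrist's pose just before it. camera_model takes no time and is no camera call.
A pose or a line that the arm cannot do raises ctrl.MotionError and nothing moves.
- ctrl.hand_in(): hands the job in, once; it reports no verdict.
Trained networks look in the newest picture that a camera, given by its name, has taken for a name from the list of things; names that differ only in an ending like _2 or _b are one class to them, and where a whole thing is asked for, a point or a joint stands for the part that bears it (a point fixed in the world has none). Each returns a list of dicts, best first, with "p" (0 to 1); they miss things now and then, are a little off and sometimes report something else, mostly with a low value. They report only what shows in the picture. A call takes as long as a camera call. They do not tell look-alikes from the thing itself.
- ctrl.regions_of(camera, name): "region" (420x560 bool, what is visible of it) and "at" ([column, row] in pixels, amid what is visible of it).
The state is a dict: "time": time; "q": joint angles; "joint_vel": joint speeds; "tau": joint torques, N m; "tool_pos": TCP position; "orientation": TCP orientation; "force": force on the tool from outside, world axes, zero at the start; "moment": the same for the moment, N m; "opening": opening from 0.0 (shut) to 1.0 (fully open).
Only numpy, scipy, OpenCV 4.12 (cv2) and the standard library are available. Lean on these libraries where they do the work, as an engineer would, in place of code of your own. Each camera call takes 0.05 s, during which the arm holds its last target. There are 200 camera calls.

## Working session

There is one attempt and no reset: what is moved stays moved. The work goes in short steps, each a Python script; the robot and the scene stay as the last script left them, time stands still between calls to the robot, and variables do not carry over. Pictures are saved under pics/ and viewed, about 8 in all and at most 12, crops included, and the job is handed in when it is done.

```bash
mkdir -p pics; cat > h.py <<'E'
import numpy as np, cv2
from plant import ctrl
from scipy.spatial.transform import Rotation as R
def T_of(cam):
    m=ctrl.camera_model(cam)
    if 'T' in m: return m,np.array(m['T'])
    o=ctrl.observe(); T=np.eye(4); T[:3,:3]=R.from_euler('xyz',o['orientation']).as_matrix(); T[:3,3]=o['tool_pos']
    return m,T@np.array(m['mount'])
def cloud(cam,depth,m,T):
    h,w=depth.shape; u,v=np.meshgrid(np.arange(w),np.arange(h))
    p=cv2.undistortPoints(np.stack([u,v],-1).reshape(-1,1,2).astype(np.float32),np.array(m['intrinsics']),np.array(m['dist_coeffs'])).reshape(h,w,2)
    c=np.dstack([p*depth[...,None],depth])
    W=c@T[:3,:3].T+T[:3,3]; W[depth<=0]=np.nan
    return W
def snap(cam,name=None):
    m,T=T_of(cam); pic,d=ctrl.snapshot(cam)
    if name: cv2.imwrite(f'pics/{name}.png',pic[...,::-1])
    return pic,cloud(cam,d,m,T)
E
python3 - <<'E'
from h import *
for c in ['scene','side']:
    pic,W=snap(c,c+'0'); np.savez(''+c+'.npz',pic=pic,W=W)
    print(c,T_of(c)[1].round(3).tolist())
    for n in ['probe','dock','rest_l','scissors','wrench','oil','stone','spare_disc','pot','driver','brush','land_l']:
        for r in ctrl.regions_of(c,n)[:4]:
            P=W[r['region']]; P=P[~np.isnan(P[:,0])]
            if len(P): print(n,round(r['p'],2),np.round(r['at']),P.shape[0],'med',np.median(P,0).round(3),'lo',np.percentile(P,3,axis=0).round(3),'hi',np.percentile(P,97,axis=0).round(3))
print(ctrl.observe())
E
```

```text
scene [[0.584, 0.664, -0.467, 1.17], [0.812, -0.485, 0.326, -0.435], [-0.01, -0.57, -0.822, 1.216], [0.0, 0.0, 0.0, 1.0]]
probe 0.54 [265. 204.] 259 med [ 0.518 -0.036  0.128] lo [ 0.493 -0.049  0.084] hi [ 0.527 -0.02   0.146]
dock 0.86 [265. 219.] 905 med [ 0.534 -0.046  0.072] lo [ 0.471 -0.074  0.006] hi [0.551 0.003 0.083]
dock 0.61 [288. 180.] 1055 med [0.458 0.088 0.072] lo [ 0.396  0.051 -0.001] hi [0.487 0.132 0.083]
rest_l 0.89 [376. 197.] 2172 med [0.645 0.246 0.056] lo [0.575 0.203 0.004] hi [0.689 0.33  0.12 ]
rest_l 0.79 [215. 282.] 2584 med [ 0.611 -0.255  0.076] lo [ 0.542 -0.315  0.007] hi [ 0.654 -0.189  0.128]
scissors 0.72 [205. 237.] 469 med [ 0.425 -0.182  0.005] lo [ 0.373 -0.236 -0.002] hi [ 0.52  -0.154  0.011]
wrench 0.7 [331. 179.] 262 med [0.487 0.223 0.006] lo [ 0.414  0.186 -0.   ] hi [0.539 0.265 0.011]
wrench 0.61 [209. 237.] 386 med [ 0.429 -0.181  0.006] lo [ 0.374 -0.235  0.   ] hi [ 0.52  -0.154  0.011]
oil 0.61 [306. 252.] 417 med [ 0.674 -0.027  0.067] lo [ 0.648 -0.041  0.001] hi [ 0.686 -0.007  0.11 ]
stone 0.96 [333. 296.] 1203 med [ 0.784 -0.
[... 3327 characters left out ...]
19 0.366 0.01 ] hi [0.365 0.545 0.028]
{'time': 1.3, 'q': array([-1.36730676e+00,  2.63090002e-01, -4.83007462e-02,  1.25934208e+00,
        4.09724758e-05,  1.41547872e+00]), 'joint_vel': array([-1.15612436e-03,  1.56737793e-03, -7.53541678e-05,  3.06027607e-04,
       -1.49723880e-03, -5.26381317e-04]), 'tau': array([ 2.06288503e-03, -6.37438202e+01,  3.84771287e+01,  8.72599558e-04,
       -5.65157052e-06, -2.87101628e-06]), 'tool_pos': array([ 0.18436105, -0.4915949 ,  0.2312832 ]), 'orientation': array([ 0.4176854 ,  1.57072075, -0.79430375]), 'force': array([ 0.10622102,  0.54626052, -0.22369706]), 'moment': array([ 0.01999523, -0.00546099,  0.07825464]), 'opening': 1.0019902888160646}
```

View pics/scene0.png

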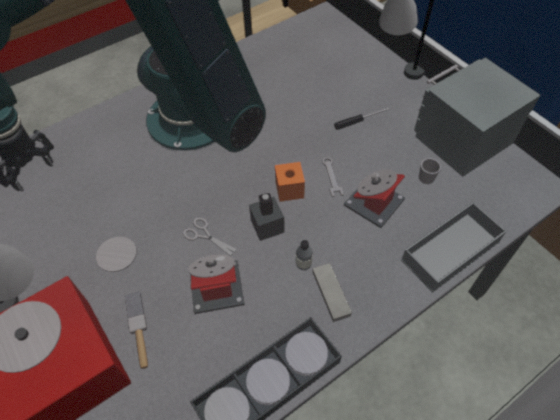

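View pics/side0.png

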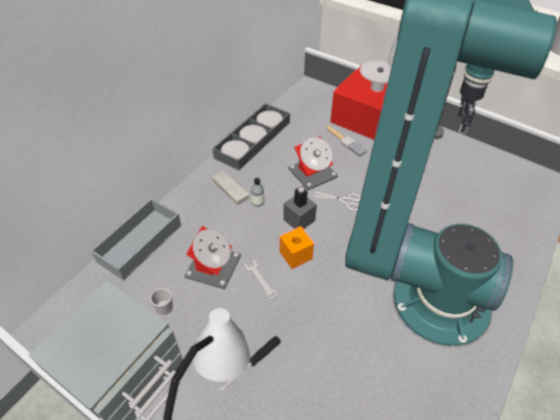

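Right rest (scene 215,282; side 313,164) has the scissors (209,237) in front. The left rest (376,197) has the wrench. The probe stands in the dark dock (265,215); the orange block (290,180) is the look-alike. Next I fit the disc plane and the dock and grip yaw from the saved clouds.

```bash
python3 - <<'E'
from h import *
print(np.array(ctrl.camera_model('wrist')['mount']).round(3), np.array(ctrl.camera_model('wrist')['intrinsics']).round(0))
for c in ['scene','side']:
    W=np.load(c+'.npz')['W'].reshape(-1,3); W=W[~np.isnan(W[:,0])]
    s=W[(abs(W[:,0]-.6)<.1)&(abs(W[:,1]+.25)<.1)&(W[:,2]>.05)&(W[:,2]<.16)]
    # RANSAC plane
    rng=np.random.default_rng(0);best=None
    for i in range(500):
        a,b,d=s[rng.choice(len(s),3,False)]; n=np.cross(b-a,d-a)
        if np.linalg.norm(n)<1e-6: continue
        n/=np.linalg.norm(n); k=abs((s-a)@n)<.003
        if best is None or k.sum()>best.sum(): best=k
    q=s[best]; cc=q.mean(0); n=np.linalg.svd(q-cc)[2][2]; n*=np.sign(n[2])
    print(c,'disc',cc.round(4),n.round(3),'tilt',np.degrees(np.arccos(n[2])).round(1),'yaw of -x',np.degrees(np.arctan2(-n[1],-n[0])).round(1),best.sum())
    for nm,lo,hi in [('docktop',.074,.088),('studtop',.14,.155)]:
        s=W[(abs(W[:,0]-.515)<.07)&(abs(W[:,1]+.035)<.06)&(W[:,2]>lo)&(W[:,2]<hi)]
        r=cv2.minAreaRect((s[:,:2]*1000).astype(np.float32)); print(nm,len(s),r,np.median(s[:,2]))
E
```

```text
[[-0.001 -0.284  0.959 -0.142]
 [-0.    -0.959 -0.284  0.073]
 [ 1.    -0.001  0.     0.001]
 [ 0.     0.     0.     1.   ]] [[291.   0. 279.]
 [  0. 291. 213.]
 [  0.   0.   1.]]
scene disc [ 0.5784 -0.2449  0.1058] [-0.519  0.235  0.822] tilt 34.7 yaw of -x -24.4 695
docktop 454 ((507.9359436035156, -31.6590576171875), (76.04450988769531, 78.19772338867188), 76.90773010253906) 0.07886311207573293
studtop 50 ((508.470703125, -33.34251403808594), (20.905054092407227, 27.04657745361328), 69.85587310791016) 0.1437751145464904
side disc [ 0.574  -0.2407  0.1039] [-0.52   0.248  0.817] tilt 35.2 yaw of -x -25.5 479
docktop 322 ((507.2076416015625, -30.176525115966797), (79.48164367675781, 79.10111236572266), 78.14723205566406) 0.08117388824352612
studtop 50 ((504.9359130859375, -31.265897750854492), (27.234867095947266, 32.28417205810547), 78.6868896484375) 0.14387756424185671
```

```bash
cat >> h.py <<'E'
def ori(d,z):
    d=np.array(d,float)/np.linalg.norm(d); z=np.array(z,float); z-=d*(z@d); z/=np.linalg.norm(z)
    return R.from_matrix(np.column_stack([d,np.cross(z,d),z])).as_euler('xyz')
N=np.array([-.519,.241,.820]); N/=np.linalg.norm(N)
C=np.array([.577,-.243,.105])
def yz(a): return np.array([np.cos(np.radians(a)),np.sin(np.radians(a)),0])
E
python3 - <<'E'
from h import *
q0=ctrl.observe()['q']
for k in range(4):
    a=-12.5+90*k
    for p,d in [((.5075,-.031,.1),(0,0,-1)),((.5075,-.031,.3),(0,0,-1)),(C+N*.1,-N),(C+N*.2,-N)]:
        q=ctrl.inverse_kinematics(np.array(p),ori(d,yz(a))); print(k,None if q is None else np.round(q,2))
for a in range(0,360,45):
    q=ctrl.inverse_kinematics(C+N*.1,ori(-N,yz(a))); print(a,None if q is None else np.round(q,2))
E
```

```text
0 [-0.22  0.31 -0.35  0.91  0.    1.57]
0 [-0.22  0.22  0.08  1.43  0.    1.57]
0 [-0.58  0.01 -0.71  0.25  0.08  1.19]
0 [-0.6  -0.16 -0.61  0.52  0.1   1.17]
1 [-0.22  0.31 -0.35  0.91  0.   -0.  ]
1 [-0.22  0.22  0.08  1.43  0.   -0.  ]
1 [-0.58  0.01 -0.71  0.25  0.08 -0.3 ]
1 [-0.6  -0.16 -0.61  0.52  0.1  -0.32]
2 [-0.22  0.31 -0.35  0.91  0.   -1.57]
2 [-0.22  0.22  0.08  1.43  0.   -1.57]
2 [-0.58  0.01 -0.71  0.25  0.08 -1.95]
2 [-0.6  -0.16 -0.61  0.52  0.1  -1.97]
3 [-0.22  0.31 -0.35  0.91  0.    3.14]
3 [-0.22  0.22  0.08  1.43  0.    3.14]
3 [-0.58  0.01 -0.71  0.25  0.08  2.84]
3 [-0.6  -0.16 -0.61  0.52  0.1   2.82]
0 [-0.58  0.01 -0.71  0.25  0.08  0.94]
45 [-0.58  0.01 -0.71  0.25  0.08  0.17]
90 [-0.58  0.01 -0.71  0.25  0.08 -0.48]
135 [-0.58  0.01 -0.71  0.25  0.08 -1.27]
180 [-0.58  0.01 -0.71  0.25  0.08 -2.21]
225 [-0.58  0.01 -0.71  0.25  0.08 -2.97]
270 [-0.58  0.01 -0.71  0.25  0.08  2.66]
315 [-0.58  0.01 -0.71  0.25  0.08  1.87]<sys>:0: UserWarning: Gimbal lock detected. Setting third angle to zero since it is not possible to uniquely determine all angles.
```

```bash
python3 - <<'E' 2>/dev/null
from h import *
ctrl.move_to(C+N*.12,ori(-N,yz(77.5)))
ctrl.sleep(.2)
pic,W=snap('wrist','w_disc'); np.savez('wd.npz',pic=pic,W=W)
cv2.imwrite('pics/w_disc2.png',cv2.resize(pic[80:380,80:480,::-1],None,fx=2,fy=2,interpolation=cv2.INTER_CUBIC))
for n in ['land_l','rest_l']:
    for r in ctrl.regions_of('wrist',n): print(n,r['p'],r['at'],r['region'].sum())
o=ctrl.observe();print(o['time'],o['tool_pos'])
E
```

```text
land_l 0.72 [279.3, 197.4] 12878
rest_l 0.87 [282.4, 172.2] 18494
3.225 [ 0.5146787  -0.21438593  0.20337347]
```

View pics/w_disc2.png

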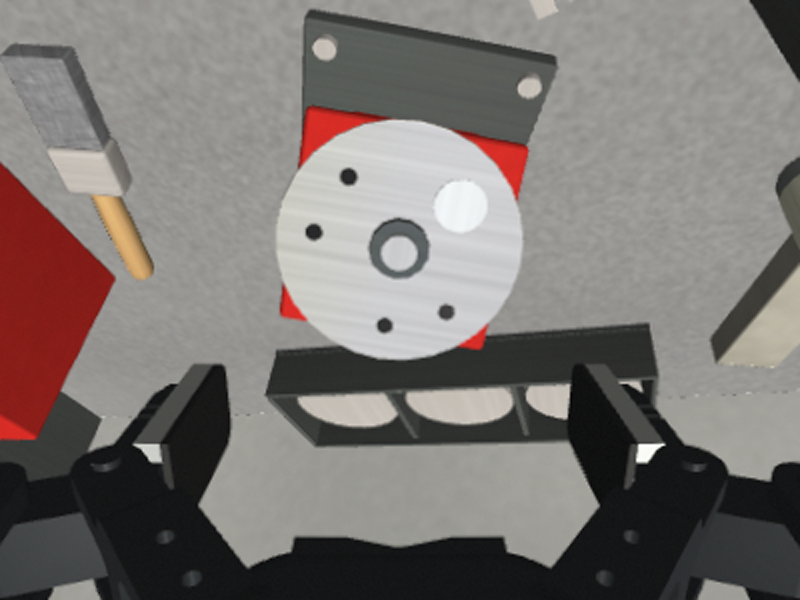

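The crop shows the disc with its bright land at crop (460,206), i.e. full pixel (310,183); the four dark spots are holes. The wrench/other rest is not in view. Now locate the land and look at the dock.

```bash
python3 - <<'E' 2>/dev/null
from h import *
f=np.load('wd.npz'); pic,W=f['pic'],f['W']; g=cv2.cvtColor(pic,cv2.COLOR_RGB2GRAY)
win=g[160:206,288:334]; print(win[23,::4],g[183,330:345:4])
m=np.zeros(g.shape,np.uint8); m[165:202,292:328]=(g[165:202,292:328]>226)
n,l,s,c=cv2.connectedComponentsWithStats(m); print(s,c)
i=1+np.argmax(s[1:,4]); land=W[l==i]; print('land',np.nanmedian(land,0).round(4),np.nanstd(land,0).round(4))
# disc plane: annulus from grey pixels
cy,cx=np.mgrid[:420,:560]; rr=np.hypot(cx-280,cy-200)
q=W[(rr<55)&(rr>22)&(l!=i)&(g>150)]; q=q[~np.isnan(q[:,0])]
for _ in range(4):
    cc=q.mean(0); nn=np.linalg.svd(q-cc,full_matrices=False)[2][2]; nn*=np.sign(nn[2]); q=q[abs((q-cc)@nn)<.003]
print(len(q),cc.round(4),nn.round(4),'tilt',np.degrees(np.arccos(nn[2])),'yaw',np.degrees(np.arctan2(-nn[1],-nn[0])))
L=np.nanmean(land,0); print('land height over disc',(L-cc)@nn,'mean',L.round(4))
# disc outline centre
d=W[(abs((W-cc)@nn)<.004)&(rr<75)&(g>120)]; d=d[~np.isnan(d[:,0])]
e1=np.cross([0,0,1],nn); e1/=np.linalg.norm(e1); e2=np.cross(nn,e1)
uv=np.column_stack([(d-cc)@e1,(d-cc)@e2]); 
(c0,r0)=cv2.minEnclosingCircle((uv*1000).astype(np.float32)); print('disc c,r mm',c0,r0,'land uv',(L-cc)@e1*1000,(L-cc)@e2*1000)
D=(cc+e1*c0[0]/1000+e2*c0[1]/1000); print('disc centre',D.round(4),'dist',np.linalg.norm(L-D))
ctrl.servo_line(np.array([.47,-.2,.30]),vel=.3)
ctrl.move_to(np.array([.5075,-.031,.25]),ori((0,0,-1),yz(77.5)))
ctrl.sleep(.2)
pic,W=snap('wrist'); np.savez('wp.npz',pic=pic,W=W)
cv2.imwrite('pics/w_dock2.png',cv2.resize(pic[80:380,80:480,::-1],None,fx=2,fy=2,interpolation=cv2.INTER_CUBIC))
for n in ['probe','dock']:
    for r in ctrl.regions_of('wrist',n):
        P=W[r['region']]; P=P[~np.isnan(P[:,0])]; print(n,r['p'],r['at'],np.median(P,0).round(4))
for nm,lo,hi in [('docktop',.076,.086),('griptop',.132,.16)]:
    s=W.reshape(-1,3); s=s[(abs(s[:,0]-.5075)<.06)&(abs(s[:,1]+.031)<.06)&(s[:,2]>lo)&(s[:,2]<hi)]
    print(nm,len(s),cv2.minAreaRect((s[:,:2]*1000).astype(np.float32)),np.median(s[:,2]),np.percentile(s[:,:2],[2,98],axis=0).round(4).tolist())
o=ctrl.observe();print(o['time'],o['tool_pos'])
E
```

```text
[205 206 221 243 243 241 244 241 239 206 205 204] [205 206 193 155]
[[     0      0    560    420 234667]
 [   297    170     27     26    533]] [[279.43083177 209.56072221]
 [309.95309568 182.76547842]]
land [ 0.5653 -0.2131  0.0908] [0.005  0.0058 0.0035]
7169 [ 0.5729 -0.2442  0.1026] [-0.5213  0.242   0.8183] tilt 35.081233787312804 yaw -24.903812579167695
land height over disc 0.0019473346077825307 mean [ 0.5652 -0.2131  0.0908]
disc c,r mm (-1.1089307069778442, 0.9052112698554993) 57.99492263793945 land uv -24.976476875382232 -23.14834618768066
disc centre [ 0.5741 -0.2435  0.1031] dist 0.033941501123824415
probe 0.7 [276.7, 205.1] [ 0.5019 -0.0305  0.1394]
dock 0.94 [275.1, 180.7] [ 0.4907 -0.0266  0.0799]
dock 0.87 [381.0, 104.1] [0.437  0.0919 0.0794]
docktop 3065 ((507.8638610839844, -31.70367431640625), (75.25614929199219, 75.5047607421875), 76.40257263183594) 0.08001108744663588 [[0.4678, -0.0705], [0.5473, 0.0072]]
griptop 1188 ((507.64971923828125, -32.00864028930664), (32.715641021728516, 32.64599609375), 69.26983642578125) 0.13989215010945583 [[0.4901, -0.0481], [0.5231, -0.015]]
4.85 [ 0.50716149 -0.03156986  0.25048118]
```

View pics/w_dock2.png

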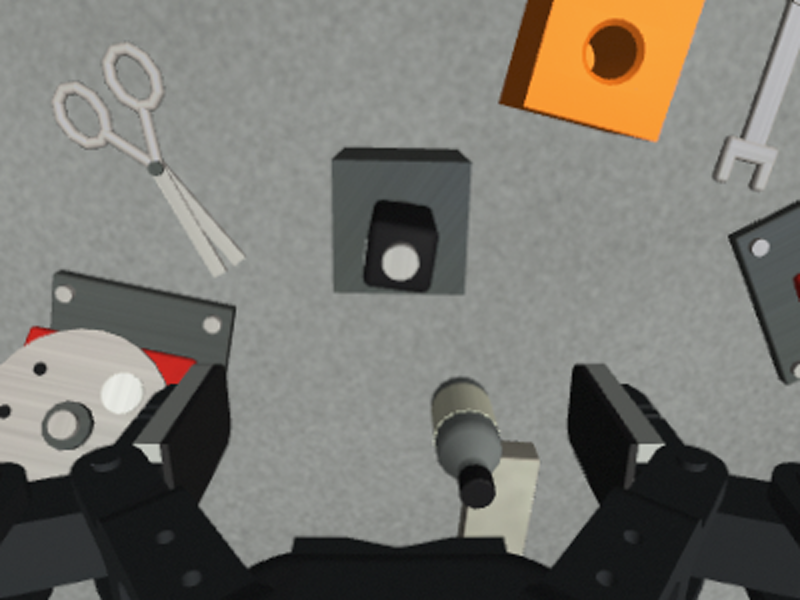

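The probe is in the dark dock, grip at crop (400,250), stud up, grip yaw ≈ 69°; the orange block is at crop (610,60). The land is 33.9 mm from the disc centre and 1.95 mm proud, both as specified. Grasping now.

```bash
python3 - <<'E' 2>/dev/null
from h import *
A=ori((0,0,-1),yz(69.3)); P=np.array([.5077,-.0319,0])
ctrl.move_to(P+[0,0,.18],A)
print(ctrl.servo_line(P+[0,0,.103],vel=.1,contact_N=6))
f0=ctrl.observe()['force']; ctrl.grip(0.0); ctrl.sleep(.2)
o=ctrl.observe(); print(o['time'],o['opening'],o['force']-f0,o['tool_pos'],o['orientation'])
print(ctrl.servo_line(P+[0,0,.12],vel=.05,contact_N=12)); print(ctrl.observe()['force']-f0)
print(ctrl.servo_line(P+[0,0,.24],vel=.15,contact_N=12))
ctrl.sleep(.2); o=ctrl.observe(); print(o['time'],o['opening'],o['force']-f0,o['moment'],o['tool_pos'])
pic,W=snap('wrist'); np.savez('wh.npz',pic=pic,W=W)
cv2.imwrite('pics/w_held.png',cv2.resize(pic[120:420,80:480,::-1],None,fx=2,fy=2,interpolation=cv2.INTER_CUBIC))
E
```

```text
False
6.8917 0.3655071984587205 [-1.08403096  1.73298418  5.35765034] [ 0.50781625 -0.03187782  0.10328177] [-1.23102455  1.57038067 -0.02149441]
False
[-1.2529283  -0.17502359 -4.667427  ]
False
8.5333 0.3651055752994335 [-0.60564203 -0.09023802 -3.90338603] [ 0.02526139 -0.01287685  0.02737231] [ 0.50740356 -0.03184456  0.23935745]
```

View pics/w_held.png

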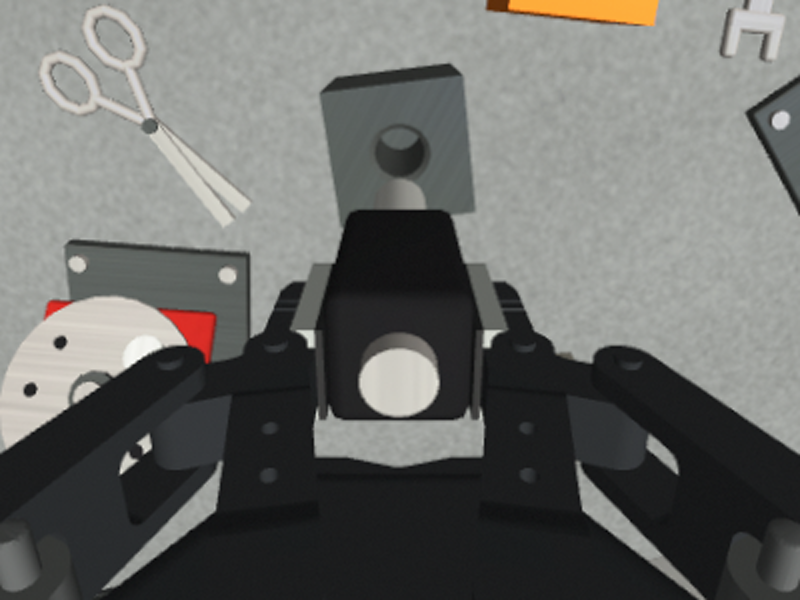

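The probe is held squarely, with the nose hidden behind the grip and the dock bore empty at crop (400,150). I measure its pose in the tool frame.

```bash
cat > hand.py <<'E'
from h import *
def inhand(pic,W):
    o=ctrl.observe(); M=R.from_euler('xyz',o['orientation']).as_matrix()
    t=(W-o['tool_pos'])@M; t=t.reshape(-1,3); t=t[~np.isnan(t[:,0])]
    f=t[(abs(t[:,1]-.016)<.006)&(abs(t[:,2])<.012)&(t[:,0]>-.035)&(t[:,0]<.012)]
    k=np.polyfit(f[:,0],f[:,1],1); kz=np.polyfit(f[:,2],f[:,1],1)
    print('front y=',k,'tilt deg',np.degrees(np.arctan(k[0])),'about x',np.degrees(np.arctan(kz[0])),len(f), 'x range',np.percentile(f[:,0],[1,99]))
    b=t[(abs(t[:,2])<.02)&(abs(t[:,1])<.02)&(t[:,0]>-.06)&(t[:,0]<-.03)]
    if len(b)>9: print('top x pct',np.percentile(b[:,0],[5,25,50,75,95]).round(4))
    g=t[(abs(t[:,2])<.013)&(abs(t[:,1])<.013)&(t[:,0]>.02)&(t[:,0]<.08)]; print('barrel',len(g),np.median(g,0) if len(g) else None)
E
python3 - <<'E'
from hand import *
f=np.load('wh.npz'); inhand(f['pic'],f['W'])
E
```

```text
front y= [0.0075376  0.01639054] tilt deg 0.43186452909445755 about x -0.07158048087946477 2081 x range [-0.03490943  0.01129078]
top x pct [-0.0502 -0.0417 -0.0367 -0.0357 -0.0329]
barrel 323 [0.05642687 0.00942167 0.00010333]
```

```bash
python3 - <<'E' 2>/dev/null
from hand import *
n=np.array([-.5213,.242,.8183]); n/=np.linalg.norm(n); L=np.array([.5652,-.2131,.0908]); t=.0873
A=ori(-n,yz(69.3))
ctrl.move_to(L+n*(t+.06),A); ctrl.servo_line(L+n*(t+.014),vel=.06); ctrl.sleep(.5)
for i in range(3):
    f0=ctrl.observe()['force']; print('f0n',f0@n)
h=ctrl.servo_line(L+n*(t-.008),vel=.01,contact_N=2.5)
o=ctrl.observe(); p=o['tool_pos']; s=(p-L)@n-t
print('hit',h,o['time'],'pen nominal mm',s*1000,'lateral',((p-L)-n*((p-L)@n))*1000,'F',(o['force']-f0)@n,o['force']-f0)
ctrl.sleep(.3); o=ctrl.observe(); print('F settled',(o['force']-f0)@n, ((o['tool_pos']-L)@n-t)*1000)
np.save('f0.npy',f0)
E
```

```text
f0n -3.051313523086742
f0n -3.051313523086742
f0n -3.051313523086742
hit True 12.4333 pen nominal mm -1.6113789036695803 lateral [-0.38082849  0.19530125 -0.30036514] F 3.6475500064513704 [-0.8247526   0.07858944  3.90867026]
F settled 4.342122536876165 -1.5878869742498858
```

```bash
python3 - <<'E' 2>/dev/null
from hand import *
n=np.array([-.5213,.242,.8183]); n/=np.linalg.norm(n); L=np.array([.5652,-.2131,.0908]); t=.0873
f0=np.load('f0.npy')
def st(m):
    F=[]
    for _ in range(5): ctrl.sleep(.06); o=ctrl.observe(); F.append((o['force']-f0)@n)
    p=o['tool_pos']; print(m,round(o['time'],2),'pos',((p-L)@n-t)*1000,'F',np.round(F,2)); return p
p=st('a')
ctrl.servo_line(p-n*.001,vel=.006); st('b')
ctrl.servo_line(p-n*.002,vel=.006); st('c')
pic,W=snap('wrist'); inhand(pic,W); cv2.imwrite('pics/w_press.png',cv2.resize(pic[60:360,80:480,::-1],None,fx=2,fy=2,interpolation=cv2.INTER_CUBIC))
E
```

```text
a 13.03 pos -1.649489759526737 F [3.8  4.67 3.75 3.44 4.62]
b 13.63 pos -2.622741933705222 F [4.89 5.01 4.74 4.9  4.25]
c 14.24 pos -3.6420956144424115 F [6.07 5.91 5.77 5.59 6.3 ]
front y= [0.0143561  0.01660705] tilt deg 0.8224874102626372 about x 0.019094221793751556 2168 x range [-0.03494273  0.01121456]
top x pct [-0.05   -0.0414 -0.0362 -0.0353 -0.0327]
barrel 316 [5.65251133e-02 9.49794474e-03 6.98759597e-05]
```

View pics/w_press.png

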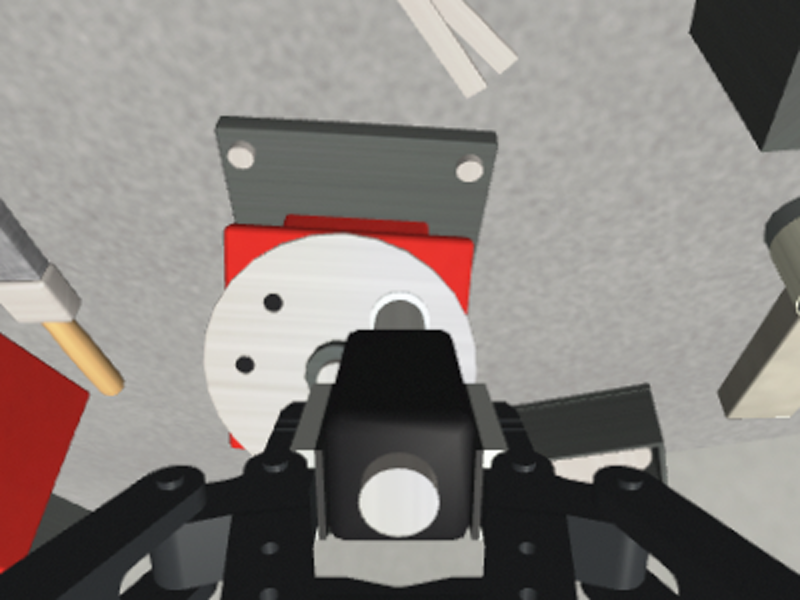

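The nose is centred on the land (crop 400,310), with even rim showing around the barrel; the force of about 6 N means about 5 mm in, and its slope is 1 N/mm. Hold, then return.

```bash
python3 - <<'E' 2>/dev/null
from hand import *
n=np.array([-.5213,.242,.8183]); n/=np.linalg.norm(n); L=np.array([.5652,-.2131,.0908]); t=.0873; f0=np.load('f0.npy')
ctrl.sleep(2.4); o=ctrl.observe(); print('held',o['time'],(o['force']-f0)@n,((o['tool_pos']-L)@n-t)*1000)
ctrl.servo_line(L+n*(t+.01),vel=.03); ctrl.servo_line(L+n*(t+.07),vel=.15)
A=ori((0,0,-1),yz(69.3)); P=np.array([.5077,-.0319,0])
ctrl.move_to(P+[0,0,.24],A); ctrl.sleep(.3)
pic,W=snap('wrist'); inhand(pic,W)
print(ctrl.servo_line(P+[0,0,.18],vel=.1)); ctrl.sleep(.2); fb=ctrl.observe()['force']
h=ctrl.servo_line(P+[0,0,.1033],vel=.03,contact_N=5)
ctrl.sleep(.2); o=ctrl.observe(); print(h,o['time'],o['tool_pos'],o['force']-fb,o['moment'])
E
```

```text
held 16.6917 5.731089806289622 -3.6575177463865765
front y= [0.00677651 0.01632545] tilt deg 0.3882592480277095 about x -0.056159200951211956 2057 x range [-0.03486341  0.01130741]
top x pct [-0.0504 -0.0419 -0.0368 -0.0358 -0.033 ]
barrel 322 [5.62969900e-02 9.27739808e-03 3.03109377e-05]
False
False 23.025 [ 0.50774426 -0.03190631  0.10335795] [0.46002577 0.11792842 0.59612017] [-0.00697392  0.03897219  0.02432478]
```

```bash
python3 - <<'E' 2>/dev/null
from hand import *
P=np.array([.5077,-.0319,0]); fb=ctrl.observe()['force']
h=ctrl.servo_line(P+[0,0,.101],vel=.008,contact_N=4); o=ctrl.observe(); print(h,o['tool_pos'],o['force']-fb)
ctrl.grip(1.0); ctrl.sleep(.3)
ctrl.servo_line(P+[0,0,.25],vel=.12); ctrl.sleep(.3)
pic,W=snap('wrist'); cv2.imwrite('pics/w_end.png',cv2.resize(pic[80:380,80:480,::-1],None,fx=2,fy=2,interpolation=cv2.INTER_CUBIC))
for nm,lo,hi in [('docktop',.076,.086),('griptop',.132,.142),('stud',.143,.16)]:
    s=W.reshape(-1,3); s=s[(abs(s[:,0]-.5075)<.06)&(abs(s[:,1]+.031)<.06)&(s[:,2]>lo)&(s[:,2]<hi)]
    print(nm,len(s),cv2.minAreaRect((s[:,:2]*1000).astype(np.float32)),np.median(s[:,2]))
o=ctrl.observe();print(o['time'],o['tool_pos'],o['opening'])
E
```

```text
True [ 0.50775283 -0.03189487  0.10328645] [-1.36456321 -0.52786074  9.21835267]
docktop 3095 ((507.8760986328125, -31.793533325195312), (75.13015747070312, 75.69636535644531), 76.37384033203125) 0.0800489320913545
griptop 920 ((506.8973693847656, -31.83513069152832), (32.37855911254883, 30.816207885742188), 69.37686920166016) 0.1395256822555966
stud 259 ((507.28851318359375, -31.956329345703125), (15.048097610473633, 15.526869773864746), 69.44934844970703) 0.1459540369365326
25.8333 [ 0.50766191 -0.03190905  0.24987367] 0.9996180858304731
```

View pics/w_end.png

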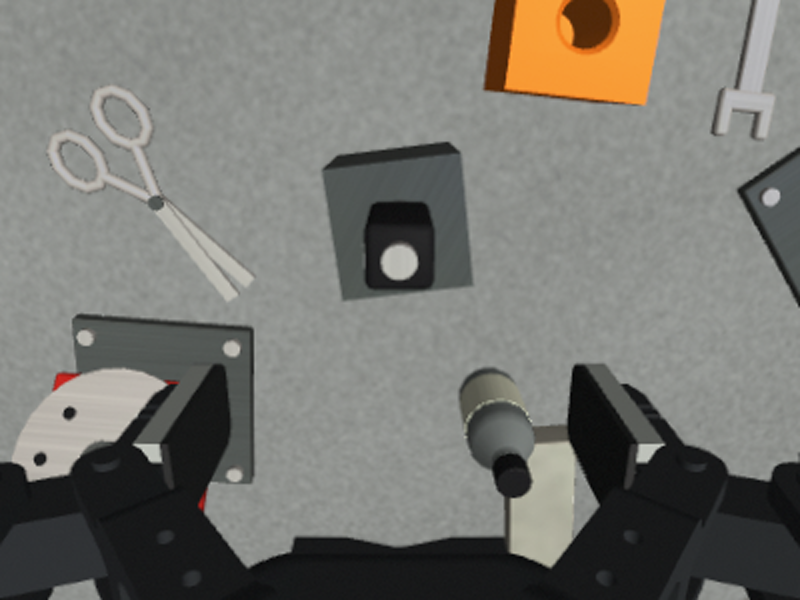

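The probe stands upright in the dark dock (crop 400,255), stud top at 0.146 as at the start. The bystanders in view have not moved.

```bash
python3 -c "
from plant import ctrl
print(ctrl.hand_in(), ctrl.observe()['time'])"
```

```text
the job is handed in; nothing more can be done
the job is handed in; nothing more can be done
```

I tested the right-hand disc, the one with the scissors in front of it, put the probe back in the dark dock and handed the job in. No verdict is reported, so what follows rests on my own checks.

- **Land:** I measured it 33.9 mm from the disc's centre and 1.95 mm proud, which matches the description. The disc's tilt came out at 35.1°.
- **Press:** The nose was held on the land for over 2.4 s at about 5.7–6 N, with the probe within 1° of the tool axis. The closing picture showed it centred.
- **How far the nose was in:** The force points to about 5 mm, while my position estimate gives about 3.6 mm. The two disagree by about 1.4 mm, but both lie within the 2.5–8 mm allowed.
- **Return:** The probe stands upright, with the stud top at 0.146 m and the grip within about 1 mm of the dock's centre, as it was before. On seating, the force rose by about 9 N. The fingers were fully open and clear before handing in.
- **Bystanders:** The scissors, wrench, oil and stone, which show in part or whole in the last picture, looked undisturbed; I did not measure them. The spare disc, driver, brush and pot were not checked again at the end, but the arm did not work near them. The left rest was not approached.
- **Time:** About 26 s had passed at the last check, of the 51 s allowed.

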